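# Daily check of the kitchen bench scale

## Robot

A 6-joint arm with a two-finger parallel gripper is mounted at the origin on the work surface. World frame = base frame: x ahead of the robot, y to its left, z up, the work surface at z = 0. Lengths are in m, angles in rad, forces in N, time in s.
With the tool pointing down it reaches from about 0.425 to 0.95 m from the base axis. Payload 3.5 kg.
Tool frame: the origin (TCP) lies at the very end of the fingers, on their centre line; the grasp point (between the pads) lies env.grip_point_offset behind it (env.grip_point_offset is the distance from the TCP to the grasp point, in m); z points along the fingers, y is the line along which they close (so a half turn about z gives the same grasp; the last joint's range is limited). The gripper opens to 85 mm and grips with 20 to 120 N. Pads are 22 mm wide; open, the fingers measure 114 mm over their backs; the gripper's body (76 mm by 85 mm) begins 54 mm behind the grasp point. The pads swing forward as they close: fully open they stand 13 mm farther back than shut.
Start: joints at [-1.401, 0.286, 1.577, -0, 1.279, -0.15], TCP at [0.212, -0.641, 0.231] pointing down, gripper open.
Joint ranges: [-2.77, 2.77], [-0.9, 2.22], [0.21, 2.48], [-1.53, 4.67], [0.24, 2.81], [-2.84, 2.84]. Speed limits (rad/s): [2.79, 2.79, 3.14, 3.14, 3.14, 3.14].

## Interface

Orientations are given as a 3x3 rotation matrix whose columns are the frame's x, y, z axes.
In Python, from plant import env gives the robot as it stands.
- The arm moves only by the tool move_arm, never from a script. Its argument "motion" is a list of rows, each a list of 4 numbers: the shift along the tool's x, y, z in m, then the turn about the tool's z in degrees. A call has 1 to 20 rows; each row shifts and turns the commanded pose from where the row before left it, along the tool's axes as they then stand; what a row does not reach is not made up. A row lasts 1/12 s, in which the tool goes at most 41.7 mm and 7.16 degrees, less where a joint would pass 70% of its speed; a pose out of reach is approached as far as the arm can. A call is refused whole if a number of a shift passes 0.0417 or a number of a turn 7.16, either way. A call with a gripper value outside its range is refused whole. "grip" is the closure, from 0 (fully open) to 1 (shut), set as the call begins (left out, the last holds). The fingers move at their own pace and stop on an object; "newtons" is the grip in N (left out, the last holds). Time passes only in rows, so rows that do not move let the fingers close. It gives the time, the measured TCP pose, the force, the opening and the grip force at its end, in the units of the state.
- env.get_obs(): the state, without advancing time (a new reading comes with each control period).
- env.get_image(name): name is "scene" or "top" or "wrist"; returns (picture, depth): 400x640x3 uint8, blue, green, red; 400x640 float32, m along the optical axis (not along the pixel's ray), 0 where there is no reading.
- env.calibration(name): a dict with "fx", "fy", "cx", "cy" (pixels), "position" and "attitude" of the camera in the world. Camera axes: x right, y down, z forward; pixel columns grow to the right and rows downward; lengths in m; the calibration is good to about 2 mm. A picture is of the moment at which its call begins: read the wrist's pose just before it. calibration takes no time and is no camera call; for the wrist camera it gives the pose at the moment of the call.
- env.hand_in(): hands the job in; it is judged then, once.
Trained networks look in the newest picture that a camera, given by its name, has taken for a name from the list of things; names that differ only in an ending like _2 or _b are one class to them, and where a whole thing is asked for, a point or a joint stands for the part that bears it (a point fixed in the world has none). Each returns a list of dicts, best first, with "p" (0 to 1); they miss things now and then, are a little off and sometimes report something else, mostly with a low value. They report only what shows in the picture. A call takes as long as a camera call. They do not tell look-alikes from the thing itself.
- env.trace(query, camera): "pixels" (400x640 bool, what is visible of it) and "point" ([column, row] in pixels, amid what is visible of it).
- env.landmark_of(query, camera): "point" ([column, row] in pixels: a listed point, or the origin of a listed thing).
The state is a dict: "t": time; "qpos": joint angles; "dq": joint speeds; "joint_efforts": joint torques, N m; "tcp_pos": TCP position; "tool_rot": TCP orientation; "wrist_force": force on the tool from outside, world axes, zero at the start; "wrist_torque": the same for the moment, N m; "width": finger opening in m; "grip_force": force on a finger pad.
Only numpy, scipy, OpenCV 4.12 (cv2) and the standard library are available. Lean on these libraries where they do the work, as an engineer would, in place of code of your own. Each camera call takes 0.05 s, during which the arm holds its last target. There are 200 camera calls.

## Task

Do the bench scale's daily check: with nothing on the pan, press the power key (leftmost in the row, as the robot faces it) fully down and let it up, then the zero key (second from left); then gently stand all the brass weights that are out on the table upright on the pan together. With all of them on the pan, press the check key (third) and then the store key (rightmost), always one key at a time, never power or zero with weights on the pan, and never check or store while a weight is off it. Then put every weight away, upright and fully down in the storage tray whose pocket has its shape and size, leaving the other things on the table standing where they are.

Things in the scene. Friction and masses are not known exactly. Their poses are not given: they have to be found in the camera images.
- w_disc: Check weight: a flat round brass body, 66 mm in diameter and 24 mm thick, with a round knob on its centre (neck 16 mm wide, then a head 24 mm in diameter from 36 to 58 mm above the underside). 0.70 kg. Origin at the centre of its underside, own z up when upright. May be absent in a given run.
- w_bar: Check weight: a rectangular brass bar 96 mm long (own x) by 40 mm wide (own y) by 24 mm thick, with a raised bar grip along own x on top (58 mm long, 18 mm wide in y, from 38 to 58 mm above the underside, on two posts). 0.75 kg. Origin at the centre of its underside, own z up when upright. May be absent in a given run.
- w_square: Check weight: a square brass block, 58 by 58 mm and 24 mm thick, sides along own x and y, with a square knob on its centre (neck 14 mm, then a head 22 by 22 mm from 36 to 58 mm above the underside). 0.60 kg. Origin at the centre of its underside, own z up when upright. May be absent in a given run.
- w_drum: Check weight: a narrower, taller round brass body, 48 mm in diameter and 30 mm high, with a round knob on its centre (neck 16 mm wide, then a head 24 mm in diameter from 42 to 64 mm above the underside). 0.45 kg. Origin at the centre of its underside, own z up when upright. May be absent in a given run.
- n_disc_floor (a point): Fixed black plastic storage tray for the disc weight: 90 by 90 mm with a round pocket 74 mm in diameter, 8 mm deep (4 mm play all round); tray 14 mm high. This point is the centre of the pocket's floor, 6 mm above the table; axes those of the tray, z up.
- n_bar_floor (a point): Fixed black plastic storage tray for the bar weight: 118 mm (own x) by 62 mm (own y) with an oblong pocket 104 by 48 mm, long side along own x, 8 mm deep (4 mm play all round); tray 14 mm high. This point is the centre of the pocket's floor, 6 mm above the table; axes those of the tray, z up.
- n_square_floor (a point): Fixed black plastic storage tray for the square weight: 82 by 82 mm with a square pocket 66 by 66 mm, sides along own x and y, 8 mm deep (4 mm play all round); tray 14 mm high. This point is the centre of the pocket's floor, 6 mm above the table; axes those of the tray, z up.
- n_drum_floor (a point): Fixed black plastic storage tray for the drum weight: 72 by 72 mm with a round pocket 56 mm in diameter, 8 mm deep (4 mm play all round); tray 14 mm high. This point is the centre of the pocket's floor, 6 mm above the table; axes those of the tray, z up.
- pan_top (a point): Centre of the upper face of the fixed bench scale's steel pan, 70 mm above the table; the pan is flat, 200 mm along own x by 210 mm along own y inside a rim 5 mm thick that stands 10 mm above it. The scale's white body is 290 by 220 mm and 50 mm high, its front with the row of keys towards the robot (-x); axes those of the scale, z up.
- key1 (a joint): The power key of the scale, leftmost (+y side, seen from the robot) in the row of four along the scale's front edge, 50 mm apart: a spring key pressed straight down, 0 up, 0.006 m fully down (about 5 N); it springs back.
- key1_top (a point): Centre of the top face of the power key (28 mm in diameter); moves with the key.
- key2 (a joint): The zero key of the scale, second from the left in the row of four along the scale's front edge, 50 mm apart: a spring key pressed straight down, 0 up, 0.006 m fully down (about 5 N); it springs back.
- key2_top (a point): Centre of the top face of the zero key (28 mm in diameter); moves with the key.
- key3 (a joint): The check key of the scale, third from the left in the row of four along the scale's front edge, 50 mm apart: a spring key pressed straight down, 0 up, 0.006 m fully down (about 5 N); it springs back.
- key3_top (a point): Centre of the top face of the check key (28 mm in diameter); moves with the key.
- key4 (a joint): The store key of the scale, rightmost (-y side) in the row of four along the scale's front edge, 50 mm apart: a spring key pressed straight down, 0 up, 0.006 m fully down (about 5 N); it springs back.
- key4_top (a point): Centre of the top face of the store key (28 mm in diameter); moves with the key.
- squeeze_a: Bystander: clear squeeze bottle, 60 mm across, 170 mm tall. Origin on its underside.
- squeeze_b: Bystander: amber squeeze bottle, 60 mm across, 180 mm tall. Origin on its underside.
- shaker: Bystander: steel shaker, 44 mm across, 85 mm tall. Origin on its underside.
- ramekin: Bystander: white ramekin, 72 mm across, 40 mm tall. Origin on its underside.
- mug: Bystander: black mug, 80 mm across, 90 mm tall. Origin on its underside.
- spatula: Bystander: spatula lying on the table. Origin on its underside.
Things that resemble listed ones, but are neither listed nor needed, are in the scene too. Leave any brown or white look-alike of the part that bears n_drum_floor alone.

How it is judged:
By the outcome, as a careful person would: the job done as asked, in the order asked, and still so for the second after the job is handed in, with the robot touching nothing.
Of w_disc, w_bar, w_square, w_drum only 2 to 3 are there at a start; the rules pass over those that are not, and their reading is None.
At some moment in a run one of w_disc, w_bar, w_square, w_drum may be knocked a few centimetres aside while the robot is not near it.
It also fails if it takes over 210 s, if anything falls off the work surface, if the arm or the gripper's body presses on something with over 40 N, if the wrist force passes 120 N, or if a joint passes its speed limit or range.

## Working session

There is one attempt and no reset: what is moved stays moved. The work goes in short steps, Python scripts to look and compute and a tool call to move; the robot and the scene stay as the last step left them, time stands still between calls to the robot, and variables do not carry over. Pictures are saved under pics/ and viewed, at most 14 in all, crops included, and the job is handed in when it is done.

Besides the shell and the picture viewer there is one more tool, called after ">>>" as name(argument=value, ...) on one line, values as JSON. move_arm: Moves the arm, as the interface text tells. Its arguments: {"type":"object","properties":{"motion":{"type":"array"},"grip":{"type":"number"},"newtons":{"type":"number"}},"required":["motion"]}

```bash
ls; mkdir -p pics
cat > h.py <<'E'
import numpy as np, cv2
from plant import env
def look(n):
    im,d=env.get_image(n); return im,d,env.calibration(n)
def cam(c):
    A=np.array(c["attitude"]); return A,np.array(c["position"])
def px2w(c,uv,z=None,d=None):
    A,p=cam(c); r=A@np.array([(uv[0]-c["cx"])/c["fx"],(uv[1]-c["cy"])/c["fy"],1.0])
    return p+r*((z-p[2])/r[2] if z is not None else d)
def cloud(c,d):
    A,p=cam(c); v,u=np.mgrid[0:d.shape[0],0:d.shape[1]]
    P=np.stack([(u-c["cx"])/c["fx"]*d,(v-c["cy"])/c["fy"]*d,d],-1)@A.T+p
    P[d<=0]=np.nan; return P
E
python3 - <<'E'
from h import *
for n in("top","scene"):
    im,d,c=look(n); cv2.imwrite(f"pics/{n}0.png",im)
    print(n,c["fx"],np.round(c["position"],3),np.round(c["attitude"],2).tolist())
    P=cloud(c,d)
    for q in("w_disc","w_bar","w_square","w_drum","n_disc_floor","n_bar_floor","n_square_floor","n_drum_floor","pan_top","key1_top","key4_top"):
        try:
            for r in env.landmark_of(q,n)[:4]:
                u,v=r["point"]; print(q,round(r["p"],2),np.round([u,v]),np.round(P[int(v),int(u)],3))
        except Exception as e: print(q,e)
o=env.get_obs();print(o["t"],o["tcp_pos"],np.round(o["tool_rot"],3),env.grip_point_offset)
E
```

```text
pics
top 360.9842460990086 [ 0.478 -0.031  1.075] [[0.01, -1.0, 0.09], [-1.0, -0.01, -0.01], [0.01, -0.09, -1.0]]
w_bar 0.96 [180. 239.] [0.465 0.36  0.024]
w_drum 0.7 [183. 192.] [0.604 0.354 0.032]
n_disc_floor 0.72 [372. 247.] [ 0.448 -0.199  0.004]
n_bar_floor 0.73 [415. 202.] [ 0.585 -0.326  0.009]
n_square_floor 0.94 [416. 242.] [ 0.464 -0.329  0.004]
n_square_floor 0.26 [317. 229.] [ 0.498 -0.035  0.07 ]
n_drum_floor 0.72 [304. 280.] [0.353 0.004 0.004]
n_drum_floor 0.62 [367. 203.] [ 0.581 -0.184  0.006]
n_drum_floor 0.6 [470. 229.] [ 0.507 -0.488  0.002]
pan_top 0.74 [290. 175.] [0.649 0.045 0.07 ]
pan_top 0.73 [372. 153.] [ 0.73  -0.199  0.003]
pan_top 0.17 [319. 231.] [ 0.492 -0.038  0.073]
key1_top 0.52 [263. 236.] [0.477 0.114 0.072]
key4_top 0.38 [319. 233.] [ 0.487 -0.041  0.072]
scene 421.2107453678081 [1.255 0.623 0.7  ] [[-0.7, 0.37, -0.61], [0.71, 0.39, -0.58], [0.02, -0.84, -0.54]]
w_disc 0.42 [336. 199.] [ 0.496 -0.042  0.071]
w_bar 0.81 [473. 286.] [0.484 0.382 0.023]
w_square 0.39 [212. 190.] [ 0.685 -0.391  0.025]
w_drum 0.92 [442. 316.] [0.619 0.379 0.024]
w_drum 0.59 [235. 226.] [ 0.747 -0.179  0.029]
w_drum 0.56 [280. 176.] [ 0.45  -0.345  0.004]
n_disc_floor 0.62 [311. 192.] [ 0.438 -0.202  0.003]
n_bar_floor 0.98 [251. 192.] [ 0.585 -0.327  0.008]
n_square_floor 0.79 [280. 176.] [ 0.45  -0.345  0.004]
n_drum_floor 0.8 [242. 170.] [ 0.512 -0.475  0.003]
n_drum_floor 0.67 [378. 207.] [0.361 0.01  0.008]
n_drum_floor 0.6 [280. 208.] [ 0.578 -0.195  0.007]
pan_top 0.58 [323. 235.] [0.641 0.048 0.068]
pan_top 0.55 [238. 227.] [ 0.816 -0.062  0.122]
key1_top 0.74 [367. 211.] [0.48  0.057 0.071]
key1_top 0.53 [383. 218.] [0.474 0.107 0.07 ]
key4_top 0.47 [339. 198.] [ 0.489 -0.041  0.072]
1.2 [ 0.21221899 -0.64076793  0.23133629] [[ 0.949  0.314  0.   ]
 [ 0.314 -0.949 -0.   ]
 [-0.     0.    -1.   ]] 0.0187
```

View pics/top0.png

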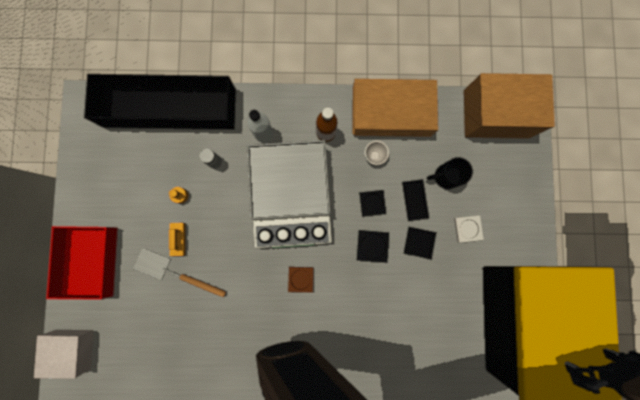

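View pics/scene0.png

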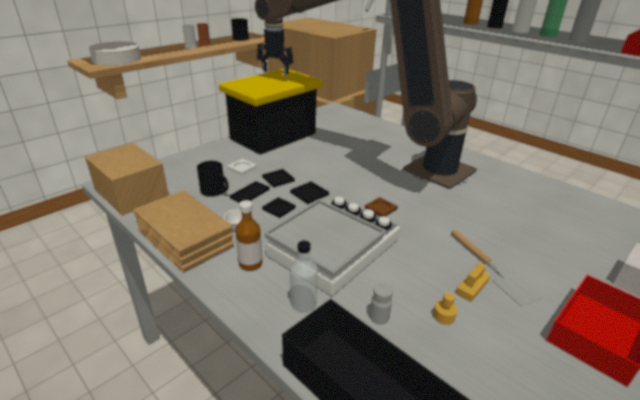

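The top view shows bar (177,239) and a round weight (178,195) on the table. The black trays are at (373,203), (415,200), (373,246) and (420,243). Confusable with the drum tray are the brown one at (301,280) and the white one at (470,229). For the round weight, it is disc or drum, and the body diameter will decide. The drum tray I choose is the smallest black one, at (373,203).

Run:
```python
from h import *
im,d,c=look("top"); P=cloud(c,d); g=im.max(2)
def rect(m,name):
    n,l,s,ct=cv2.connectedComponentsWithStats(m.astype(np.uint8))
    for i in range(1,n):
        if s[i,4]<60: continue
        X=P[l==i]; X=X[~np.isnan(X[:,0])]
        r=cv2.minAreaRect((X[:,:2]*1000).astype(np.float32))
        print(name,np.round(ct[i]),"n",s[i,4],"c",np.round(r[0],1),"size",np.round(r[1],1),"ang",round(r[2],1),"z",np.round(np.nanpercentile(X[:,2],[5,50,98]),3))
def box(m,u0,u1,v0,v1):
    o=np.zeros_like(m); o[v0:v1,u0:u1]=m[v0:v1,u0:u1]; return o
hsv=cv2.cvtColor(im,cv2.COLOR_BGR2HSV)
rect(box((hsv[...,0]>12)&(hsv[...,0]<30)&(hsv[...,1]>140),150,200,170,270),"brass")
rect(box(g<45,350,440,180,270),"tray")
rect(box(g>190,250,335,223,246),"keys")
z=P[...,2]
rect(box((z>0.074)&(z<.09),240,335,135,225),"rim")
rect(box((z>0.04)&(z<.09),240,335,135,250),"scale")
a=cv2.resize(im[130:290,150:250],None,fx=3.6,fy=3.6,interpolation=2)
b=cv2.resize(im[180:270,340:440],None,fx=4,fy=4,interpolation=2)
b=cv2.copyMakeBorder(b,0,a.shape[0]-b.shape[0],0,0,0)
cv2.imwrite("pics/crop1.png",np.hstack([a,b]))
o=im.copy()
```

```text
brass [178. 195.] n 242 c [595.7 372.2] size [53.5 45.6] ang 50.1 z [0.019 0.031 0.067]
brass [177. 239.] n 513 c [465.  375.6] size [93.4 52.4] ang 2.9 z [0.019 0.026 0.061]
tray [415. 200.] n 765 c [ 589.3 -326.4] size [113.9  59.9] ang 7.8 z [0.003 0.007 0.017]
tray [372. 203.] n 525 c [ 577.7 -198.1] size [68.6 67.2] ang 7.4 z [0.003 0.009 0.018]
tray [420. 243.] n 721 c [ 462.3 -337.4] size [79.  77.7] ang 78.8 z [0.003 0.007 0.017]
tray [372. 246.] n 856 c [ 450.9 -198.7] size [86.3 85.2] ang 86.1 z [0.004 0.009 0.017]
keys [267. 224.] n 60 c [510.7  96.5] size [ 8.5 93.5] ang 2.2 z [0.047 0.05  0.055]
rim [287. 179.] n 592 c [635.3  46.2] size [210.3 220.6] ang 4.5 z [0.076 0.079 0.083]
scale [289. 194.] n 8116 c [594.6  43. ] size [291.8 220.6] ang 4.5 z [0.049 0.07  0.081]
```

View pics/crop1.png

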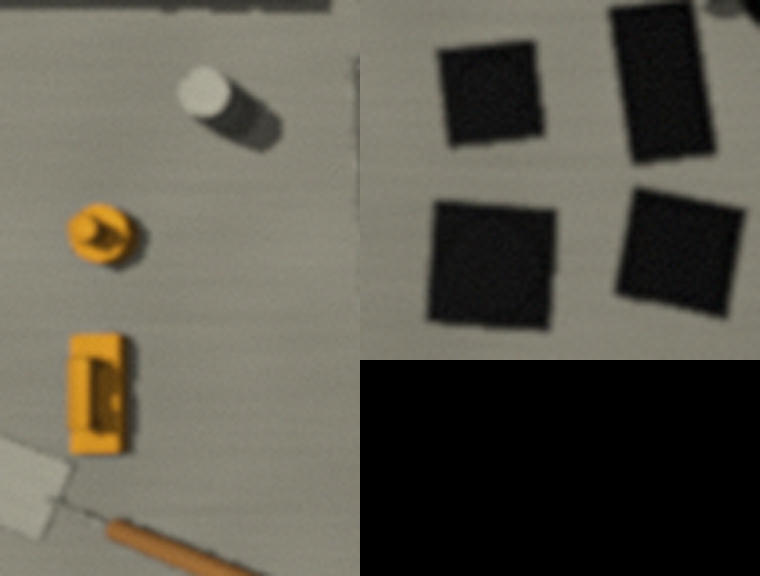

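The round weight measures about 48 mm, so it is the drum. Only the bar and drum are present. The drum tray is the black 68–70 mm one at (0.578,-0.198), and the bar tray is the oblong one at (0.589,-0.326). I'll move via a spot above the trays and look with the wrist camera.

>>> move_arm(motion=[[0,0,-0.04,6.9],[0,0,-0.04,6.9],[0.0224,-0.0227,0,0],[0.0224,-0.0227,0,0],[0.0224,-0.0227,0,0],[0.0224,-0.0227,0,0],[0.0224,-0.0227,0,0],[0.0224,-0.0227,0,0],[0.0224,-0.0227,0,0],[0.0224,-0.0227,0,0],[0.0224,-0.0227,0,0],[0.0224,-0.0227,0,0],[0.0224,-0.0227,0,0],[0.0224,-0.0227,0,0],[0.0224,-0.0227,0,0],[0.0224,-0.0227,0,0]], grip=1)

```text
t: 2.58
tcp_pos: [0.5006, -0.2979, 0.3116]
tool_rot: [[0.997, 0.079, 0.0], [0.079, -0.997, -0.0], [0.0, 0.0, -1.0]]
wrist_force: [0.3, -0.6, 1.0]
width: 0.0001
grip_force: 0.0
```

Run:
```python
from h import *
im,d,c=look("wrist"); cv2.imwrite("pics/w1.png",im)
o=env.get_obs();print(o["t"],o["tcp_pos"],np.round(o["tool_rot"],3),np.round(o["qpos"],2)); print(c["position"],np.round(c["attitude"],2),c["fx"])
P=cloud(c,d); g=im.max(2)
n,l,s,ct=cv2.connectedComponentsWithStats((g<45).astype(np.uint8))
for i in range(1,n):
    if s[i,4]<800: continue
    X=P[l==i]; X=X[~np.isnan(X[:,0])]; X=X[X[:,2]<.03]
    if len(X)<100: continue
    r=cv2.minAreaRect((X[:,:2]*1000).astype(np.float32))
    print(np.round(ct[i]),s[i,4],np.round(r[0],1),np.round(r[1],1),round(r[2],1),np.nanpercentile(X[:,2],[5,50,95]))
```

```text
2.6333 [ 0.50352168 -0.29360927  0.31157731] [[ 0.997  0.083  0.003]
 [ 0.083 -0.997  0.003]
 [ 0.004 -0.003 -1.   ]] [-0.7   0.03  1.72  0.    1.39  0.78]
[ 0.58868822 -0.2879189   0.45358872] [[ 0.08 -0.94 -0.33]
 [-1.   -0.08 -0.02]
 [-0.    0.33 -0.95]] 299.2538181907034
[439.  37.] 5759 [ 670.7 -413.9] [83.8 76.4] 63.1 [0.00285382 0.0049207  0.02710857]
[347.  94.] 3664 [ 596.  -322.3] [114.7  58.1] 8.2 [0.00410564 0.0057699  0.01393525]
[256. 105.] 948 [ 583.6 -195.3] [65.1 68.9] 7.0 [0.00484291 0.01291669 0.01474866]
[255. 184.] 3240 [ 457.9 -195.5] [87.5 88.5] 86.2 [0.00433478 0.00697972 0.01438293]
[346. 184.] 2647 [ 469.3 -334.1] [79.6 81. ] 79.1 [0.00379254 0.00557777 0.01383198]
[379. 333.] 46170 [ 174.8 -327.7] [238.3 877.5] 26.6 [0.00349178 0.01810407 0.02887944]
```

View pics/w1.png

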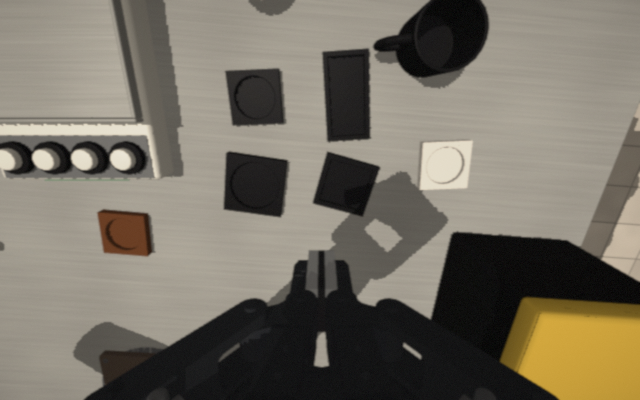

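The wrist view shows the drum tray at (255,97), the bar tray at (347,95), the keys at about (10–125,157), and the brown look-alike at (125,232). Next, the power key.

>>> move_arm(motion=[[0,-0.033,0,0],[0,-0.033,0,0],[0,-0.033,0,0],[0,-0.033,0,0],[0,-0.033,0,0],[0,-0.033,0,0],[0,-0.033,0,0],[0,-0.033,0,0],[0,-0.033,0,0],[0,-0.033,0,0],[0,-0.033,0,0],[0,-0.033,0,0],[0,0,0.03,0],[0,0,0.03,0],[0,0,0.03,0],[0,0,0,0],[0,0,0,0],[0,0,0,0]])

```text
t: 4.13
tcp_pos: [0.4696, 0.0953, 0.2232]
tool_rot: [[0.997, 0.079, 0.003], [0.079, -0.997, -0.0], [0.003, 0.0, -1.0]]
wrist_force: [0.7, -0.8, 0.9]
width: -0.0
grip_force: 0.0
```

```bash
cat > keys.py <<'E'
from h import *
o=env.get_obs();print(o["t"],o["tcp_pos"],np.round(o["tool_rot"],3).tolist(),np.round(o["dq"],3))
for n in("top","wrist"):
    im,d,c=look(n); P=cloud(c,d); hsv=cv2.cvtColor(im,cv2.COLOR_BGR2HSV)
    m=(hsv[...,1]<60)&(hsv[...,2]>120)&(P[...,2]>.062)&(P[...,2]<.078)&(P[...,0]<.515)
    k,l,s,ct=cv2.connectedComponentsWithStats(m.astype(np.uint8))
    for i in range(1,k):
        if s[i,4]>30: X=P[l==i]; r=cv2.minAreaRect((X[:,:2]*1000).astype(np.float32)); print(n,np.round(ct[i]),s[i,4],np.round(r[0],1),np.round(r[1],1),np.median(X[:,2]))
E
python3 keys.py
```

```text
4.1333 [0.46955423 0.09533395 0.2232164 ] [[0.997, 0.079, 0.003], [0.079, -0.997, -0.0], [0.003, 0.0, -1.0]] [-0.002 -0.014 -0.028 -0.001 -0.005  0.   ]
top [319. 232.] 77 [491.  -39.7] [25.1 25. ] 0.07182381096134605
top [284. 232.] 39 [487.2  57.6] [27.5 15.7] 0.07208067127890105
top [301. 233.] 77 [484.9  10.4] [25.  25.5] 0.07222305928807105
top [ 56. 357.] 1764 [148.5 658.6] [111.8 111.5] 0.07038098426647044
wrist [307. 177.] 541 [481.1 109.9] [26.1 25.6] 0.07120770499653845
wrist [356. 177.] 541 [484.8  60. ] [27.1 25.8] 0.07119324248601366
wrist [405. 176.] 540 [488.7  10.8] [26.1 26. ] 0.07122197854784681
wrist [454. 177.] 539 [492.7 -39.1] [26.3 26.7] 0.07119621657978742
```

>>> move_arm(motion=[[0.0116,-0.0138,0.03,0],[0,0,0.035,0],[0,0,0.035,0],[0,0,0.03,0],[0,0,0.013,0],[0,0,0,0],[0,0,0,0],[0,0,0.008,0],[0,0,0.004,0],[0,0,0.003,0],[0,0,0,0],[0,0,0,0]])

```text
t: 5.23
tcp_pos: [0.4818, 0.1102, 0.066]
tool_rot: [[0.997, 0.079, 0.006], [0.079, -0.997, -0.0], [0.006, 0.001, -1.0]]
wrist_force: [0.3, -0.1, 6.8]
width: -0.0
grip_force: 3.1
```

>>> move_arm(motion=[[0,0,0.0015,0],[0,0,0.001,0],[0,0,0,0],[0,0,0,0]])

```text
t: 5.57
tcp_pos: [0.4819, 0.1102, 0.0658]
tool_rot: [[0.997, 0.079, 0.005], [0.079, -0.997, -0.0], [0.004, 0.001, -1.0]]
wrist_force: [-4.8, -0.7, 20.2]
width: -0.0002
grip_force: 9.8
```

Hard stop reached, so power is fully down. Release it and press zero.

>>> move_arm(motion=[[0,0,-0.015,0],[0,0,-0.015,0],[0,0,0,0],[0,0.025,0,0],[0,0.025,0,0],[0,0,0,0],[0,0,0.015,0],[0,0,0.008,0],[0,0,0.004,0],[0,0,0.003,0],[0,0,0,0],[0,0,0,0]])

```text
t: 6.57
tcp_pos: [0.4833, 0.0602, 0.0655]
tool_rot: [[0.997, 0.081, -0.004], [0.081, -0.997, -0.002], [-0.004, 0.002, -1.0]]
wrist_force: [-14.7, -2.7, 31.5]
width: -0.0
grip_force: 15.8
```

>>> move_arm(motion=[[0,0,-0.015,0],[0,0,-0.035,0],[0,0,-0.04,0],[0,0,-0.04,0],[0,0,-0.04,0],[0,-0.032,-0.03,0],[0,-0.032,0,0],[0,-0.032,0,0],[0,-0.032,0,0],[0,-0.032,0,0],[0,-0.032,0,0],[0,-0.032,0,0],[0,-0.032,0,0],[0,-0.032,0,0],[0,0,0,0],[0,0,0,0],[0,0,0,0]], grip=0)

```text
t: 7.98
tcp_pos: [0.4597, 0.3458, 0.2583]
tool_rot: [[0.997, 0.08, -0.002], [0.08, -0.997, -0.001], [-0.002, 0.001, -1.0]]
wrist_force: [-0.2, -1.0, -0.1]
width: 0.0856
grip_force: 0.0
```

```bash
cat > br.py <<'E'
from h import *
import sys
o=env.get_obs();print(round(o["t"],2),np.round(o["tcp_pos"],4),np.round(o["tool_rot"],3).tolist(),np.abs(o["dq"]).max())
for n in sys.argv[2:]:
    im,d,c=look(n); P=cloud(c,d); hsv=cv2.cvtColor(im,cv2.COLOR_BGR2HSV)
    cv2.imwrite(f"pics/{sys.argv[1]}_{n}.png",im)
    m=(hsv[...,0]>10)&(hsv[...,0]<32)&(hsv[...,1]>130)&(hsv[...,2]>40)
    k,l,s,ct=cv2.connectedComponentsWithStats(m.astype(np.uint8))
    for i in range(1,k):
        if s[i,4]<150: continue
        X=P[l==i]; X=X[~np.isnan(X[:,0])]
        if len(X)<50 or np.nanmax(X[:,2])>.15 : continue
        zm=np.percentile(X[:,2],99)
        for nm,h in(("all",-1),("head",zm-.012)):
            Y=X[X[:,2]>h]; r=cv2.minAreaRect((Y[:,:2]*1000).astype(np.float32)); print(n,nm,np.round(ct[i]),s[i,4],np.round(r[0],1),np.round(r[1],1),round(r[2],1),"z",np.round(zm,3),"med",np.round(np.median(Y,0)*1000,1))
E
python3 br.py a wrist top
```

```text
7.98 [0.4597 0.3458 0.2583] [[0.997, 0.08, -0.002], [0.08, -0.997, -0.001], [-0.002, 0.001, -1.0]] 0.026942445253852164
wrist all [306.  49.] 1557 [596.6 371.4] [46.1 45.5] 36.6 z 0.065 med [594.1 370.   30. ]
wrist head [306.  49.] 1557 [596.7 372.2] [23.2 22.4] 4.5 z 0.065 med [596.2 371.7  63.2]
wrist all [301. 159.] 2272 [468.2 370.2] [96.  38.3] 2.3 z 0.059 med [475.4 369.4  24. ]
wrist head [301. 159.] 2272 [468.  371.2] [58.3 17.6] 2.7 z 0.059 med [470.2 371.2  57.1]
wrist all [541. 253.] 2221 [355.7  11.9] [73.3 71.6] 89.2 z 0.015 med [356.1  10.2  10.9]
wrist head [541. 253.] 2221 [355.7  11.9] [73.3 71.6] 89.2 z 0.015 med [356.1  10.2  10.9]
wrist all [ 43. 392.] 150 [-527.9 1267.3] [ 28.1 109.7] 49.4 z -0.386 med [-522.8 1264.2 -389.7]
wrist head [ 43. 392.] 150 [-527.9 1267.3] [ 28.1 109.7] 49.4 z -0.386 med [-526.6 1266.6 -389.3]
top all [509. 105.] 5261 [ 856.5 -579.9] [201.5 150.7] 89.7 z 0.124 med [ 844.4 -560.3  119. ]
top head [509. 105.] 5261 [ 856.8 -580.4] [149.8 201. ] 0.1 z 0.124 med [ 854.7 -577.8  119.9]
top all [394. 107.] 4670 [ 856.3 -257. ] [149.6 236.3] 0.0 z 0.079 med [ 847.8 -253.9   74.6]
top head [394. 107.] 4670 [ 856.3 -256.9] [149.6 235.2] 0.0 z 0.079 med [ 855.3 -256.    74.9]
top all [178. 195.] 246 [593.5 376.9] [45.8 59.6] 7.6 z 0.067 med [591.5 364.4  31.1]
top head [178. 195.] 246 [592.8 370.6] [20.5 24. ] 6.1 z 0.067 med [594.  369.   63.2]
top all [300. 279.] 573 [353.8  10.6] [69.6 66.9] 0.7 z 0.018 med [352.8  11.8  10.2]
top head [300. 279.] 573 [353.8  10.6] [69.6 66.9] 0.7 z 0.018 med [353.1   9.5  12.8]
top all [202. 285.] 259 [333.6 293.5] [136.3  17. ] 68.6 z 0.023 med [334.5 289.9  18.7]
top head [202. 285.] 259 [333.6 293.5] [136.3  17. ] 68.6 z 0.023 med [334.5 289.4  18.7]
```

View pics/a_wrist.png

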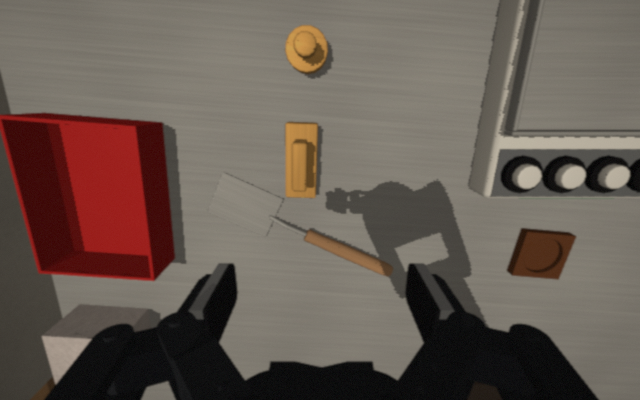

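The bar is at (301,159), centre (0.468,0.371), yaw 2.5°. The drum is at (306,49), centre (0.597,0.372). Grasp the bar first.

>>> move_arm(motion=[[0.0103,-0.0244,0,2],[0,0,0.03,0],[0,0,0.033,0],[0,0,0.033,0],[0,0,0.033,0],[0,0,0.033,0],[0,0,0.03,0],[0,0,0.02,0],[0,0,0.01,0],[0,0,0.005,0],[0,0,0,0],[0,0,0,0],[0,0,0,0]], grip=0.3)

```text
t: 9.17
tcp_pos: [0.4702, 0.3716, 0.0345]
tool_rot: [[0.999, 0.044, 0.003], [0.044, -0.999, 0.002], [0.003, -0.002, -1.0]]
wrist_force: [-0.2, -0.3, 0.2]
width: 0.0598
grip_force: 0.0
```

>>> move_arm(motion=[[0,0,0,0],[0,0,0,0],[0,0,0,0],[0,0,0,0],[0,0,0,0],[0,0,0,0],[0,0,0,0],[0,0,0,0]], grip=1, newtons=60)

```text
t: 9.83
tcp_pos: [0.4692, 0.3717, 0.0332]
tool_rot: [[0.999, 0.044, 0.001], [0.044, -0.999, 0.001], [0.001, -0.001, -1.0]]
wrist_force: [-1.7, 1.9, 5.6]
width: 0.0172
grip_force: 59.7
```

>>> move_arm(motion=[[0,0,-0.02,0],[0,0,-0.03,0],[0,0,-0.03,0],[0,0,-0.03,0],[0,0,-0.03,0],[0.0116,0.027,0,0],[0.0116,0.027,0,0],[0.0116,0.027,0,0],[0.0116,0.027,0,0],[0.0116,0.027,0,0],[0.0116,0.027,0,0],[0.0116,0.027,0,0],[0.0116,0.027,0,0],[0.0116,0.027,0,0],[0.0116,0.027,0,0],[0.0116,0.027,0,0],[0.0116,0.027,0,0],[0.0116,0.027,0,0],[0.0116,0.027,0,-2]])

```text
t: 11.42
tcp_pos: [0.6452, -0.001, 0.1675]
tool_rot: [[0.997, 0.079, -0.008], [0.079, -0.997, 0.0], [-0.008, -0.001, -1.0]]
wrist_force: [0.2, -0.2, -7.3]
width: 0.0166
grip_force: 60.3
```

>>> move_arm(motion=[[0,0,0,0],[0,0,0,0],[0,0,0,0]])

```text
t: 11.67
tcp_pos: [0.6453, 0.0006, 0.1686]
tool_rot: [[0.997, 0.078, -0.007], [0.078, -0.997, 0.001], [-0.007, -0.002, -1.0]]
wrist_force: [0.3, 0.3, -7.6]
width: 0.017
grip_force: 60.5
```

```bash
python3 br.py b top wrist | grep -v -e " 85[0-9]" -e -5
python3 - <<'E'
from h import *
im,d,c=look("wrist"); P=cloud(c,d); z=P[...,2]
m=(z>.076)&(z<.084)
X=P[m]; r=cv2.minAreaRect((X[:,:2]*1000).astype(np.float32)); print(r)
E
```

```text
11.67 [6.453e-01 6.000e-04 1.686e-01] [[0.997, 0.078, -0.007], [0.078, -0.997, 0.001], [-0.007, -0.002, -1.0]] 0.022435736811807647
top all [178. 195.] 246 [593.2 376.8] [45.3 59.8] 6.3 z 0.066 med [591.5 364.5  31. ]
top head [178. 195.] 246 [592.9 370.7] [20.  24.2] 2.3 z 0.066 med [593.9 369.1  63.2]
wrist all [571.  29.] 5039 [ 803.4 -207.9] [145.7  37.9] 88.6 z 0.077 med [ 791.9 -170.5   62.3]
wrist head [571.  29.] 5039 [ 798.6 -175.9] [81.1 25.3] 89.9 z 0.077 med [ 797.3 -174.4   74.9]
wrist all [ 69. 376.] 226 [353.3 316.6] [77.5  6.1] 70.8 z 0.016 med [354.2 317.4   9.6]
wrist head [ 69. 376.] 226 [353.3 316.6] [77.5  6.1] 70.8 z 0.016 med [354.2 317.4   9.6]
((668.5955200195312, -29.589096069335938), (257.4805908203125, 379.3216857910156), 4.663551330566406)
```

View pics/b_wrist.png

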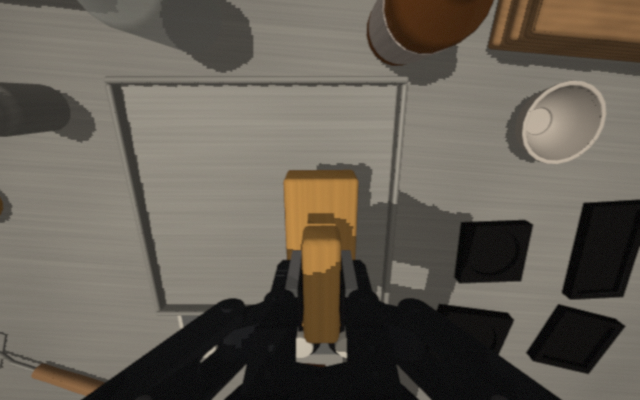

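The wrist view shows the bar held at (320,240), over the pan and clear of its rim. Lower it.

>>> move_arm(motion=[[0,0,0.02,0],[0,0,0.02,0],[0,0,0.012,0],[0,0,0.006,0],[0,0,0.002,0],[0,0,0.001,0],[0,0,0.001,0],[0,0,0.001,0],[0,0,0,0],[0,0,0,0]])

```text
t: 12.65
tcp_pos: [0.6481, 0.0004, 0.1102]
tool_rot: [[0.997, 0.079, 0.001], [0.079, -0.997, -0.0], [0.001, 0.0, -1.0]]
wrist_force: [-0.3, -0.1, -7.7]
width: 0.0168
grip_force: 60.5
```

>>> move_arm(motion=[[0,0,0.002,0],[0,0,0.001,0],[0,0,0.001,0],[0,0,0.001,0],[0,0,0.001,0],[0,0,0,0],[0,0,0,0]])

```text
t: 13.23
tcp_pos: [0.6477, 0.0005, 0.1033]
tool_rot: [[0.997, 0.079, 0.0], [0.079, -0.997, -0.0], [0.0, 0.0, -1.0]]
wrist_force: [0.6, 1.2, -7.1]
width: 0.0166
grip_force: 60.6
```

>>> move_arm(motion=[[0,0,0.001,0],[0,0,0,0],[0,0,0,0]])

```text
t: 13.48
tcp_pos: [0.6478, 0.0006, 0.1033]
tool_rot: [[0.997, 0.079, 0.0], [0.079, -0.997, -0.0], [0.0, 0.0, -1.0]]
wrist_force: [-2.3, 0.9, -0.9]
width: 0.0169
grip_force: 61.3
```

>>> move_arm(motion=[[0,0,0,0],[0,0,0,0],[0,0,0,0],[0,0,0,0],[0,0,-0.02,0],[0,0,-0.04,0],[0,0,-0.04,0],[-0.0092,-0.0285,-0.02,0],[-0.0092,-0.0285,-0.02,0],[-0.0092,-0.0285,0,0],[-0.0092,-0.0285,0,0],[-0.0092,-0.0285,0,0],[-0.0092,-0.0285,0,0],[-0.0092,-0.0285,0,0],[-0.0092,-0.0285,0,0],[-0.0092,-0.0285,0,0],[-0.0092,-0.0285,0,0],[-0.0092,-0.0285,0,0],[-0.0092,-0.0285,0,0],[-0.0092,-0.0285,0,0]], grip=0.45)

```text
t: 15.15
tcp_pos: [0.4988, 0.3619, 0.243]
tool_rot: [[0.997, 0.079, 0.002], [0.079, -0.997, 0.001], [0.002, -0.001, -1.0]]
wrist_force: [0.3, -1.2, 0.2]
width: 0.0472
grip_force: 0.0
```

>>> move_arm(motion=[[0,0,0,0],[0,0,0,0],[0,0,0,0]])

```text
t: 15.4
tcp_pos: [0.4994, 0.3603, 0.2426]
tool_rot: [[0.997, 0.079, 0.001], [0.079, -0.997, -0.0], [0.001, 0.0, -1.0]]
wrist_force: [-0.4, 0.2, -0.2]
width: 0.0467
grip_force: 0.0
```

```bash
python3 br.py c wrist top | grep -v -e " 85[0-9]" -e -5
```

```text
15.4 [0.4994 0.3603 0.2426] [[0.997, 0.079, 0.001], [0.079, -0.997, -0.0], [0.001, 0.0, -1.0]] 0.02298852522308775
wrist all [316.  87.] 1466 [596.4 371.1] [46.2 45.7] 46.9 z 0.064 med [596.5 371.   29.5]
wrist head [316.  87.] 1466 [596.3 372.4] [22.6 22.3] 4.0 z 0.064 med [596.7 372.1  62.8]
wrist all [549. 284.] 2274 [356.   11.9] [73.4 71.8] 88.9 z 0.015 med [356.   10.8  10.7]
wrist head [549. 284.] 2274 [356.   11.9] [73.4 71.8] 88.9 z 0.015 med [356.   10.7  10.8]
top all [305. 176.] 505 [643.   0.] [95.4 40.7] 4.5 z 0.131 med [639.2  -1.3  95.1]
top head [305. 176.] 505 [643.6  -1. ] [57.7 17.8] 4.6 z 0.131 med [642.3  -1.4 127.8]
top all [178. 195.] 248 [593.4 377. ] [44.  60.7] 2.4 z 0.067 med [591.4 363.8  30.7]
top head [178. 195.] 248 [592.8 370.2] [20.  22.7] 3.5 z 0.067 med [594.  369.4  64. ]
top all [300. 279.] 577 [353.9  10.5] [68.6 67.4] 0.2 z 0.019 med [352.7  11.8  10.1]
top head [300. 279.] 577 [353.9  10.5] [68.6 67.4] 0.2 z 0.019 med [352.2   9.5  13.2]
top all [202. 285.] 258 [334.5 292.6] [137.6  15.3] 68.7 z 0.024 med [334.7 290.8  18.8]
top head [202. 285.] 258 [334.5 292.6] [137.6  15.3] 68.7 z 0.024 med [334.7 291.3  18.8]
```

>>> move_arm(motion=[[0.0325,-0.002,0,0],[0.0326,-0.002,0,0],[0.0326,0,0.02,0],[0,0,0.035,0],[0,0,0.035,0],[0,0,0.035,0],[0,0,0.035,0],[0,0,0.025,0],[0,0,0.012,0],[0,0,0.007,0],[0,0,0,0],[0,0,0,0],[0,0,0,0]])

```text
t: 16.58
tcp_pos: [0.5981, 0.3728, 0.0412]
tool_rot: [[0.997, 0.079, 0.004], [0.079, -0.997, 0.002], [0.005, -0.002, -1.0]]
wrist_force: [0.3, -0.2, 0.7]
width: 0.0465
grip_force: 0.0
```

>>> move_arm(motion=[[0,0,0,0],[0,0,0,0],[0,0,0,0],[0,0,0,0],[0,0,0,0],[0,0,0,0]], grip=1)

```text
t: 17.08
tcp_pos: [0.5974, 0.373, 0.0406]
tool_rot: [[0.997, 0.079, 0.003], [0.079, -0.997, 0.002], [0.003, -0.001, -1.0]]
wrist_force: [-1.4, 1.5, 6.1]
width: 0.0219
grip_force: 58.5
```

>>> move_arm(motion=[[0,0,-0.02,0],[0,0,-0.03,0],[0,0,-0.03,0],[0,0,-0.03,0],[0,0,-0.03,0],[0.002,0.0258,0,0],[0.002,0.0258,0,0],[0.002,0.0258,0,0],[0.002,0.0258,0,0],[0.002,0.0258,0,0],[0.002,0.0258,0,0],[0.002,0.0258,0,0],[0.002,0.0258,0,0],[0.002,0.0258,0,0],[0.002,0.0258,0,0],[0.002,0.0258,0,0],[0,0,0.02,0],[0,0,0.02,0],[0,0,0,0],[0,0,0,0]])

```text
t: 18.75
tcp_pos: [0.6379, 0.0909, 0.1347]
tool_rot: [[0.997, 0.079, -0.008], [0.079, -0.997, 0.0], [-0.008, -0.001, -1.0]]
wrist_force: [-0.3, 0.4, -3.9]
width: 0.022
grip_force: 59.7
```

>>> move_arm(motion=[[0,0,0.012,0],[0,0,0.005,0],[0,0,0.002,0],[0,0,0.001,0],[0,0,0.001,0],[0,0,0.001,0],[0,0,0,0],[0,0,0,0],[0,0,0,0]])

```text
t: 19.5
tcp_pos: [0.6408, 0.091, 0.1167]
tool_rot: [[0.997, 0.079, 0.001], [0.079, -0.997, -0.0], [0.001, 0.0, -1.0]]
wrist_force: [-0.5, -0.2, -4.5]
width: 0.0218
grip_force: 59.8
```

>>> move_arm(motion=[[0,0,0.002,0],[0,0,0.001,0],[0,0,0.001,0],[0,0,0.001,0],[0,0,0.001,0],[0,0,0.001,0],[0,0,0,0],[0,0,0,0]])

```text
t: 20.17
tcp_pos: [0.6408, 0.091, 0.1107]
tool_rot: [[0.997, 0.079, 0.0], [0.079, -0.997, -0.0], [0.0, 0.0, -1.0]]
wrist_force: [-3.6, 1.0, 4.7]
width: 0.0219
grip_force: 60.6
```

>>> move_arm(motion=[[0,0,0,0],[0,0,0,0],[0,0,0,0],[0,0,0,0],[0,0,-0.02,0],[0,0,-0.03,0],[0,0,-0.04,0],[0,0,-0.04,0],[-0.0317,0.0137,0,0],[-0.0317,0.0137,0,0],[-0.0317,0.0137,0,0],[-0.0317,0.0137,0,0],[-0.0317,0.0137,0,0]], grip=0.45)

```text
t: 21.25
tcp_pos: [0.4867, 0.0097, 0.2392]
tool_rot: [[0.997, 0.079, 0.001], [0.079, -0.997, -0.0], [0.001, 0.0, -1.0]]
wrist_force: [-0.5, -1.5, 0.4]
width: 0.0467
grip_force: 0.0
```

>>> move_arm(motion=[[0,0,0,0],[0,0,0,0],[0,0,0,0],[0,0,0,0],[0,0,0,0]], grip=1)

```text
t: 21.67
tcp_pos: [0.489, 0.0104, 0.2396]
tool_rot: [[0.997, 0.08, 0.001], [0.08, -0.997, 0.0], [0.001, 0.0, -1.0]]
wrist_force: [-0.1, 0.0, 1.0]
width: -0.0001
grip_force: 0.0
```

```bash
python3 br.py d wrist top | grep -v -e " 85[0-9]" -e -5; python3 keys.py
```

```text
21.67 [0.489  0.0104 0.2396] [[0.997, 0.08, 0.001], [0.08, -0.997, 0.0], [0.001, 0.0, -1.0]] 0.002873765807084956
wrist all [241.  19.] 2196 [630.5  88.8] [28.9 46.5] 7.3 z 0.134 med [630.4  83.6  98.9]
wrist head [241.  19.] 2196 [632.5  89.4] [ 8.7 22.7] 8.7 z 0.134 med [632.3  88.1 131.9]
wrist all [347.  36.] 3391 [627.   -3.5] [57.6 42.6] 4.7 z 0.128 med [ 6.237e+02 -3.000e-01  9.330e+01]
wrist head [347.  36.] 3391 [631.6  -1. ] [29.1 18.1] 5.1 z 0.128 med [ 6.307e+02 -6.000e-01  1.265e+02]
top all [305. 176.] 505 [ 6.432e+02 -1.000e-01] [95.8 40.5] 4.7 z 0.131 med [639.6  -1.4  94.9]
top head [305. 176.] 505 [643.3  -1. ] [57.5 17.9] 4.8 z 0.131 med [642.2  -1.4 128. ]
top all [272. 177.] 240 [639.5  91.5] [52.4 43.6] 37.3 z 0.137 med [634.2  86.9 101.2]
top head [272. 177.] 240 [636.9  88.9] [21.9 20.5] 44.8 z 0.137 med [637.   87.9 133.7]
top all [203. 285.] 261 [334.3 292.4] [138.1  15.2] 69.1 z 0.024 med [334.6 290.2  18.8]
top head [203. 285.] 261 [334.3 292.4] [138.1  15.2] 69.1 z 0.024 med [334.6 291.   18.8]
21.7667 [0.4886963  0.01047309 0.23930381] [[0.997, 0.08, -0.0], [0.08, -0.997, 0.0], [-0.0, -0.0, -1.0]] [-0.001 -0.003  0.008 -0.001 -0.002 -0.   ]
top [ 56. 357.] 1762 [148.8 657.9] [111.4 112. ] 0.07040264594407686
wrist [228. 183.] 497 [480.5 109.6] [26.2 26.7] 0.0708948897882612
wrist [274. 183.] 490 [484.5  59.8] [27.1 25.9] 0.07093992937048499
wrist [320. 183.] 491 [488.6  10.4] [26.6 26. ] 0.07096142937332667
wrist [366. 183.] 488 [492.7 -39.4] [26.4 26.7] 0.07096631746298185
```

View pics/d_wrist.png

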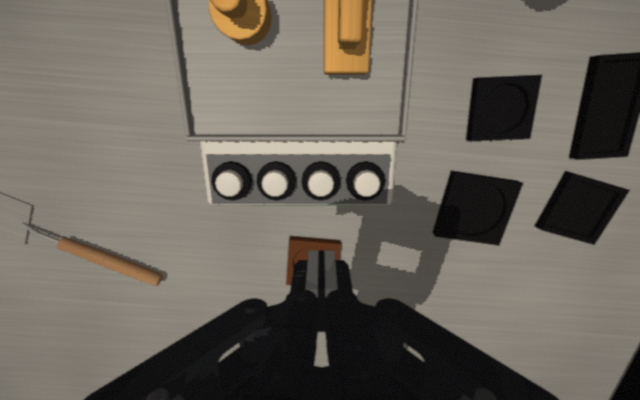

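The wrist view shows both weights upright on the pan, the drum at (240,15) and the bar at (348,35). The gripper is above the check key at (320,183). Press it.

>>> move_arm(motion=[[0,0,0.03,0],[0,0,0.035,0],[0,0,0.035,0],[0,0,0.03,0],[0,0,0.02,0],[0,0,0.01,0],[0,0,0,0],[0,0,0.008,0],[0,0,0.004,0],[0,0,0.003,0],[0,0,0.0015,0],[0,0,0,0],[0,0,0,0],[0,0,0,0]])

```text
t: 23.03
tcp_pos: [0.4899, 0.0099, 0.066]
tool_rot: [[0.997, 0.079, 0.004], [0.079, -0.997, -0.001], [0.004, 0.001, -1.0]]
wrist_force: [-3.5, -0.3, 10.5]
width: -0.0
grip_force: 5.1
```

>>> move_arm(motion=[[0,0,0.0015,0],[0,0,0,0],[0,0,0,0]])

```text
t: 23.28
tcp_pos: [0.49, 0.0099, 0.0658]
tool_rot: [[0.997, 0.079, 0.002], [0.079, -0.997, -0.001], [0.002, 0.001, -1.0]]
wrist_force: [-6.7, 1.7, 18.4]
width: -0.0001
grip_force: 9.1
```

>>> move_arm(motion=[[0,0,-0.015,0],[0,0,-0.015,0],[0,0,0,0],[0,0.025,0,0],[0,0.025,0,0],[0,0,0,0],[0,0,0.015,0],[0,0,0.008,0],[0,0,0.004,0],[0,0,0.003,0],[0,0,0,0],[0,0,0,0]])

```text
t: 24.28
tcp_pos: [0.4922, -0.04, 0.0656]
tool_rot: [[0.997, 0.081, -0.004], [0.081, -0.997, -0.001], [-0.004, 0.001, -1.0]]
wrist_force: [-13.0, -0.6, 27.7]
width: 0.0002
grip_force: 13.8
```

>>> move_arm(motion=[[0,0,-0.015,0],[0,0,-0.035,0],[0,0,-0.04,0],[0,0,-0.04,0],[0,0,-0.04,0],[0,0,-0.03,0],[0,0.03,0,0],[0,0.03,0,0],[0,0.03,0,0],[0,0.03,0,0],[0,0.03,0,0],[0,0.03,0,0],[0,0.03,0,0],[0,0,0,0],[0,0,0,0],[0,0,0,0],[0,0,0,0],[0,0,0,0]], grip=0.45)

```text
t: 25.78
tcp_pos: [0.5085, -0.2477, 0.2612]
tool_rot: [[0.997, 0.08, -0.0], [0.08, -0.997, 0.0], [-0.0, -0.0, -1.0]]
wrist_force: [-0.6, 0.1, -0.4]
width: 0.0475
grip_force: 0.0
```

```bash
cat > tr.py <<'E'
from h import *
o=env.get_obs();print(o["t"],np.round(o["tcp_pos"],4),np.abs(o["dq"]).max())
im,d,c=look("wrist"); P=cloud(c,d); cv2.imwrite("pics/tr.png",im)
for q in("n_drum_floor","n_bar_floor"):
    for r in env.landmark_of(q,"wrist")[:4]:
        u,v=r["point"]; print(q,round(r["p"],2),np.round([u,v]),np.round(px2w(c,(u,v),z=.006),4))
g=im.max(2)
n,l,s,ct=cv2.connectedComponentsWithStats((g<50).astype(np.uint8))
for i in range(1,n):
    if s[i,4]<800: continue
    X=P[l==i]; X=X[~np.isnan(X[:,0])]; X=X[(X[:,2]>.011)&(X[:,2]<.018)]
    if len(X)<100: continue
    r=cv2.minAreaRect((X[:,:2]*1000).astype(np.float32))
    print(np.round(ct[i]),s[i,4],np.round(r[0],1),np.round(r[1],1),round(r[2],1))
E
python3 tr.py
```

```text
25.7833 [ 0.5085 -0.2477  0.2612] 0.0037114106017759377
n_drum_floor 0.92 [287. 105.] [ 0.5832 -0.1995  0.006 ]
n_drum_floor 0.83 [139. 254.] [0.355  0.0112 0.006 ]
n_bar_floor 0.71 [389. 104.] [ 0.5953 -0.3282  0.006 ]
[506.  41.] 8494 [ 663.3 -425.2] [69.7 77.1] 18.8
[389. 103.] 4779 [ 592.1 -326.9] [115.4  60.9] 8.1
[288. 107.] 3071 [ 581.4 -200.6] [68.9 68.9] 6.8
[283. 201.] 3910 [ 454.6 -200.7] [87.4 88.7] 86.0
[383. 202.] 3366 [ 465.5 -338.6] [82.3 81.3] 78.8
[404. 341.] 47062 [ 182.  -406.4] [234.  742.6] 33.4
```

>>> move_arm(motion=[[0.0057,-0.0279,0,0],[0.0057,-0.0279,0,0],[0.0057,-0.0279,0,0],[0.0057,-0.0279,0,0],[0.0057,-0.0279,0,0],[0.0057,-0.0279,0,0],[0.0057,-0.0279,0,0],[0.0057,-0.0279,0,0],[0.0057,-0.0279,0,0],[0.0057,-0.0279,0,0],[0.0057,-0.0279,0,0],[0.0057,-0.0279,0,0],[0,0,0,0],[0,0,0,0],[0,0,0,0],[0,0,0,0]])

```text
t: 27.27
tcp_pos: [0.5502, 0.0893, 0.2614]
tool_rot: [[0.997, 0.078, 0.0], [0.078, -0.997, -0.0], [-0.0, 0.0, -1.0]]
wrist_force: [-0.1, 0.2, 0.6]
width: 0.0469
grip_force: 0.0
```

```bash
python3 br.py e wrist top | grep -v -e " 85[0-9]" -e -5
```

```text
27.27 [0.5502 0.0893 0.2614] [[0.997, 0.078, 0.0], [0.078, -0.997, -0.0], [-0.0, 0.0, -1.0]] 0.00988279448227313
wrist all [417.  92.] 4566 [6.462e+02 6.000e-01] [93.8 39.8] 4.5 z 0.128 med [649.1   7.   93.8]
wrist head [417.  92.] 4566 [646.4   0.7] [57.8 17.9] 4.5 z 0.128 med [647.6   2.3 126.8]
wrist all [326.  94.] 1955 [640.1  89.7] [46.3 46.4] 51.9 z 0.134 med [640.4  90.3  99.6]
wrist head [326.  94.] 1955 [640.1  90.4] [22.5 23.2] 4.2 z 0.134 med [640.2  90.7 132.9]
top all [305. 176.] 503 [643.2   0. ] [95.8 40.3] 4.8 z 0.131 med [639.2  -1.3  95. ]
top head [305. 176.] 503 [643.6  -1. ] [57.5 17.9] 4.8 z 0.131 med [642.   -1.4 128. ]
top all [300. 279.] 531 [353.8  10.6] [69.1 66.8] 0.5 z 0.019 med [353.   14.2   9.6]
top head [300. 279.] 531 [353.8  10.6] [69.1 66.8] 0.5 z 0.019 med [351.5  15.2  13. ]
```

>>> move_arm(motion=[[0.03,0.002,0,0],[0.03,0.002,0,0],[0.03,0.002,0.02,0],[0,0,0.035,0],[0,0,0.035,0],[0,0,0.03,0],[0,0,0.018,0],[0,0,0.009,0],[0,0,0.004,0],[0,0,0,0],[0,0,0,0],[0,0,0,0],[0,0,0,0]])

```text
t: 28.45
tcp_pos: [0.6417, 0.0912, 0.1125]
tool_rot: [[0.997, 0.079, 0.004], [0.079, -0.997, -0.0], [0.004, 0.0, -1.0]]
wrist_force: [0.7, 0.2, 1.0]
width: 0.0464
grip_force: 0.0
```

>>> move_arm(motion=[[0,0,0,0],[0,0,0,0],[0,0,0,0],[0,0,0,0],[0,0,0,0],[0,0,0,0]], grip=1)

```text
t: 28.95
tcp_pos: [0.6411, 0.0914, 0.1116]
tool_rot: [[0.997, 0.079, 0.002], [0.079, -0.997, 0.0], [0.002, -0.0, -1.0]]
wrist_force: [-1.4, -0.3, 6.3]
width: 0.0219
grip_force: 59.1
```

>>> move_arm(motion=[[0,0,-0.02,0],[0,0,-0.03,0],[0,0,-0.03,0],[0,0,-0.02,0],[-0.0068,0.0237,0,0],[-0.0068,0.0237,0,0],[-0.0068,0.0237,0,0],[-0.0068,0.0237,0,0],[-0.0068,0.0237,0,0],[-0.0068,0.0237,0,0],[-0.0068,0.0237,0,0],[-0.0068,0.0237,0,0],[-0.0068,0.0237,0,0],[-0.0068,0.0237,0,0],[-0.0068,0.0237,0,0],[-0.0068,0.0237,0,0],[0,0,0,0],[0,0,0,0],[0,0,0,0],[0,0,0,0]])

```text
t: 30.62
tcp_pos: [0.5811, -0.1975, 0.209]
tool_rot: [[0.997, 0.08, -0.002], [0.08, -0.997, 0.001], [-0.002, -0.002, -1.0]]
wrist_force: [-0.9, -0.3, -3.6]
width: 0.0222
grip_force: 59.5
```

>>> move_arm(motion=[[0,0.001,0.03,0],[0,0,0.033,0],[0,0,0.033,0],[0,0,0.025,0],[0,0,0.013,0],[0,0,0.006,0],[0,0,0,0],[0,0,0,0],[0,0,0,0],[0,0,0,0]])

```text
t: 31.45
tcp_pos: [0.5832, -0.2004, 0.0728]
tool_rot: [[0.997, 0.079, 0.004], [0.079, -0.997, -0.002], [0.004, 0.002, -1.0]]
wrist_force: [0.6, 0.4, -4.2]
width: 0.0222
grip_force: 59.6
```

Run:
```python
from h import *
o=env.get_obs();print(o["t"],np.round(o["tcp_pos"],4),np.abs(o["dq"]).max())
im,d,c=look("wrist"); cv2.imwrite("pics/f.png",im)
```

```text
31.45 [ 0.5832 -0.2004  0.0728] 0.010870620039389661
```

View pics/f.png

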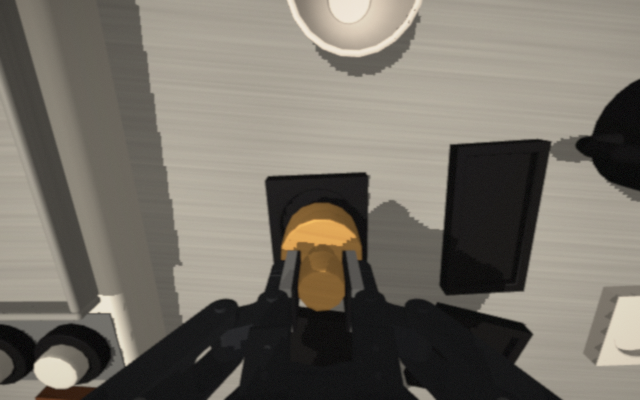

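The wrist view shows the drum at (321,240) centred over the drum tray at (317,220). Lower it.

>>> move_arm(motion=[[0,0,0.008,0],[0,0,0.006,0],[0,0,0.003,0],[0,0,0.002,0],[0,0,0.001,0],[0,0,0.001,0],[0,0,0.001,0],[0,0,0,0],[0,0,0,0]])

```text
t: 32.25
tcp_pos: [0.5817, -0.1998, 0.0484]
tool_rot: [[0.997, 0.079, 0.0], [0.079, -0.997, -0.0], [0.0, 0.0, -1.0]]
wrist_force: [0.0, -0.4, -4.3]
width: 0.0223
grip_force: 59.6
```

>>> move_arm(motion=[[0,0,0.0008,0],[0,0,0.0006,0],[0,0,0,0],[0,0,0,0]])

```text
t: 32.58
tcp_pos: [0.5819, -0.1999, 0.0476]
tool_rot: [[0.997, 0.079, 0.001], [0.079, -0.997, -0.0], [0.0, 0.0, -1.0]]
wrist_force: [-1.0, -0.4, -0.2]
width: 0.0221
grip_force: 60.0
```

>>> move_arm(motion=[[0,0,0,0],[0,0,0,0],[0,0,0,0],[0,0,0,0],[0,0,-0.02,0],[0,0,-0.04,0],[0,0,-0.04,0],[0,0,-0.04,0],[0,0,-0.04,0],[0,0,-0.02,0],[-0.001,-0.0335,0,0],[-0.001,-0.0335,0,0],[-0.001,-0.0335,0,0],[-0.001,-0.0335,0,0],[-0.001,-0.0335,0,0],[-0.001,-0.0335,0,0],[0,0,0,0],[0,0,0,0],[0,0,0,0],[0,0,0,0]], grip=0.45)

```text
t: 34.25
tcp_pos: [0.56, -0.0008, 0.247]
tool_rot: [[0.997, 0.078, 0.0], [0.078, -0.997, -0.0], [0.0, 0.0, -1.0]]
wrist_force: [0.1, -0.6, -0.1]
width: 0.047
grip_force: 0.0
```

```bash
python3 br.py g wrist top | grep -v -e " 85[0-9]" -e -5[0-9][0-9]
```

```text
34.25 [ 0.56   -0.0008  0.247 ] [[0.997, 0.078, 0.0], [0.078, -0.997, -0.0], [0.0, 0.0, -1.0]] 0.010174488662734524
wrist all [327.  95.] 4475 [646.1  -1.6] [95.7 41. ] 4.5 z 0.128 med [6.498e+02 1.000e-01 9.360e+01]
wrist head [327.  95.] 4475 [ 6.461e+02 -1.000e-01] [57.5 17.9] 4.1 z 0.128 med [6.475e+02 2.000e-01 1.268e+02]
wrist all [484. 168.] 1818 [ 577.9 -205.5] [54.7 58.4] 3.3 z 0.07 med [ 584.7 -192.3   35.1]
wrist head [484. 168.] 1818 [ 581.3 -199.3] [22.1 22. ] 39.5 z 0.07 med [ 581.9 -197.    68.6]
wrist all [302. 300.] 1902 [356.2  10.5] [69.5 71.8] 88.8 z 0.015 med [356.1  10.5  10.1]
wrist head [302. 300.] 1902 [356.2  10.5] [69.5 71.8] 88.8 z 0.015 med [356.   10.5  10.2]
top all [374. 202.] 293 [ 580.7 -202.6] [53.3 55.1] 2.5 z 0.072 med [ 577.8 -197.2   35.5]
top head [374. 202.] 293 [ 577.9 -201.2] [21.9 21.5] 50.9 z 0.072 med [ 577.9 -200.4   69.5]
top all [203. 285.] 258 [334.1 292.6] [137.   16.4] 69.2 z 0.024 med [334.5 290.7  18.9]
top head [203. 285.] 258 [334.1 292.6] [137.   16.4] 69.2 z 0.024 med [334.6 291.3  18.9]
```

The drum is seated, its top at 0.070. Now the bar.

>>> move_arm(motion=[[0.0288,0.002,0,0],[0.0288,0.002,0,0],[0.0288,0.002,0.02,0],[0,0,0.035,0],[0,0,0.035,0],[0,0,0.025,0],[0,0,0.015,0],[0,0,0.009,0],[0,0,0.004,0],[0,0,0,0],[0,0,0,0],[0,0,0,0],[0,0,0,0]])

```text
t: 35.43
tcp_pos: [0.6475, 0.0008, 0.1059]
tool_rot: [[0.997, 0.079, 0.003], [0.079, -0.997, -0.0], [0.003, 0.001, -1.0]]
wrist_force: [1.0, -0.7, 0.6]
width: 0.0471
grip_force: 0.0
```

>>> move_arm(motion=[[0,0,0,0],[0,0,0,0],[0,0,0,0],[0,0,0,0],[0,0,0,0],[0,0,0,0]], grip=1)

```text
t: 35.93
tcp_pos: [0.6468, 0.0007, 0.1048]
tool_rot: [[0.997, 0.079, 0.001], [0.079, -0.997, -0.001], [0.001, 0.001, -1.0]]
wrist_force: [-0.9, -1.3, 4.7]
width: 0.0167
grip_force: 61.6
```

>>> move_arm(motion=[[0,0,-0.02,0],[0,0,-0.03,0],[0,0,-0.03,0],[0,0,-0.01,0],[-0.0057,0.023,0,0],[-0.0057,0.023,0,0],[-0.0057,0.023,0,0],[-0.0057,0.023,0,0],[-0.0057,0.023,0,0],[-0.0057,0.023,0,0],[-0.0057,0.023,0,0],[-0.0057,0.023,0,0],[-0.0057,0.023,0,0],[-0.0057,0.023,0,0],[-0.0057,0.023,0,0],[-0.0057,0.023,0,0],[-0.0057,0.023,0,0],[-0.0057,0.023,0,-3.5],[0,0,0,0],[0,0,0,0]])

```text
t: 37.6
tcp_pos: [0.5905, -0.3265, 0.1899]
tool_rot: [[0.991, 0.137, -0.004], [0.137, -0.991, 0.004], [-0.004, -0.005, -1.0]]
wrist_force: [0.1, 0.4, -6.8]
width: 0.0169
grip_force: 60.4
```

>>> move_arm(motion=[[0,0,0.03,0],[0,0,0.03,0],[0,0,0.03,0],[0,0,0.02,0],[0,0,0.008,0],[0,0,0,0],[0,0,0,0],[0,0,0,0],[0,0,0,0]])

```text
t: 38.35
tcp_pos: [0.5938, -0.3272, 0.0788]
tool_rot: [[0.99, 0.14, 0.004], [0.14, -0.99, -0.003], [0.004, 0.003, -1.0]]
wrist_force: [0.7, -1.3, -6.6]
width: 0.0166
grip_force: 60.4
```

Run:
```python
from h import *
im,d,c=look("wrist"); cv2.imwrite("pics/i.png",im)
o=env.get_obs();print(o["t"],np.round(o["tcp_pos"],4),np.round(o["tool_rot"],3).tolist(),np.abs(o["dq"]).max())
P=cloud(c,d); z=P[...,2]; g=im.max(2)
```

```text
38.4 [ 0.5936 -0.3271  0.0786] [[0.99, 0.14, 0.004], [0.14, -0.99, -0.003], [0.003, 0.003, -1.0]] 0.007662913037837832
```

View pics/i.png

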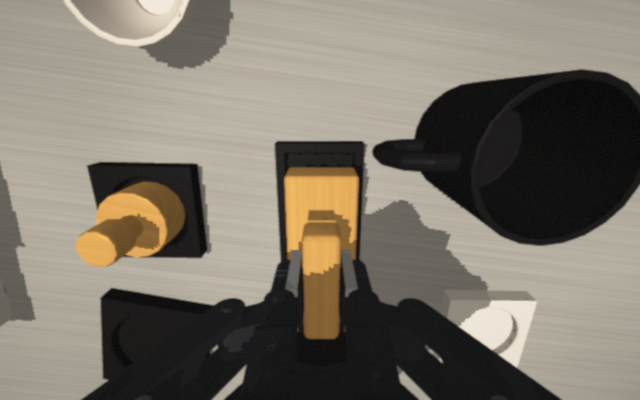

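The wrist view shows the bar at (320,220) square over its tray at (320,200), the drum seated at (140,215), and the mug clear at (510,160). Lower it.

>>> move_arm(motion=[[0,0,0.015,0],[0,0,0.008,0],[0,0,0.004,0],[0,0,0.002,0],[0,0,0.001,0],[0,0,0.001,0],[0,0,0.001,0],[0,0,0,0],[0,0,0,0],[0,0,0,0]])

```text
t: 39.23
tcp_pos: [0.5924, -0.3264, 0.0443]
tool_rot: [[0.99, 0.14, 0.0], [0.14, -0.99, -0.0], [0.0, 0.0, -1.0]]
wrist_force: [-0.2, 0.9, -7.6]
width: 0.0167
grip_force: 60.3
```

>>> move_arm(motion=[[0,0,0.001,0],[0,0,0.001,0],[0,0,0.001,0],[0,0,0.0007,0],[0,0,0,0],[0,0,0,0]])

```text
t: 39.73
tcp_pos: [0.5923, -0.3264, 0.0409]
tool_rot: [[0.99, 0.14, -0.0], [0.14, -0.99, -0.0], [-0.0, 0.0, -1.0]]
wrist_force: [-2.1, -0.5, -2.8]
width: 0.0171
grip_force: 60.9
```

Touching the floor. Release, rise and back off.

>>> move_arm(motion=[[0,0,0,0],[0,0,0,0],[0,0,0,0],[0,0,0,0],[0,0,-0.02,0],[0,0,-0.04,0],[0,0,-0.04,0],[0,0,-0.04,0],[0,0,-0.04,0],[0,0,-0.03,0],[-0.033,-0.02,0,0],[-0.033,-0.02,0,0],[-0.033,-0.02,0,0],[0,0,0,0],[0,0,0,0],[0,0,0,0]], grip=0.45)

```text
t: 41.07
tcp_pos: [0.4864, -0.2812, 0.2515]
tool_rot: [[0.99, 0.139, 0.002], [0.139, -0.99, -0.002], [0.002, 0.002, -1.0]]
wrist_force: [-0.9, 0.3, 0.3]
width: 0.0467
grip_force: 0.0
```

```bash
python3 br.py j wrist top | grep -v -e " 85[0-9]" -e -5[0-9][0-9]
```

```text
41.07 [ 0.4864 -0.2812  0.2515] [[0.99, 0.139, 0.002], [0.139, -0.99, -0.002], [0.002, 0.002, -1.0]] 0.04181580055444039
wrist all [375.  88.] 3467 [ 592.1 -333.6] [103.5  45.4] 8.1 z 0.064 med [ 592.5 -327.    29.6]
wrist head [375.  88.] 3467 [ 590.6 -331.3] [57.4 18.4] 8.0 z 0.064 med [ 591.3 -330.2   63. ]
wrist all [261.  81.] 1741 [ 580.9 -197.4] [53.6 52.4] 54.1 z 0.07 med [ 581.4 -205.4   35.4]
wrist head [261.  81.] 1741 [ 581.4 -201.2] [23.2 22.9] 71.0 z 0.07 med [ 581.6 -201.9   68.9]
wrist all [101. 230.] 2608 [356.8  10.3] [72.7 71.4] 88.8 z 0.015 med [356.8  11.1  10.4]
wrist head [101. 230.] 2608 [356.8  10.3] [72.7 71.4] 88.8 z 0.015 med [356.8  11.4  10.5]
top all [417. 200.] 571 [ 589.3 -330.8] [104.6  44.2] 7.4 z 0.067 med [ 586.  -324.7   30.5]
top head [417. 200.] 571 [ 586.6 -332. ] [57.  19.1] 8.0 z 0.067 med [ 586.5 -330.9   63.4]
top all [374. 202.] 290 [ 580.9 -203.7] [53.4 53.1] 1.5 z 0.073 med [ 577.8 -197.2   35.9]
top head [374. 202.] 290 [ 578.  -201.3] [21.3 22.6] 27.3 z 0.073 med [ 577.9 -200.2   69.6]
top all [300. 279.] 573 [353.8  10.6] [69.5 66.9] 0.8 z 0.018 med [352.8  11.8  10.1]
top head [300. 279.] 573 [353.8  10.6] [69.5 66.9] 0.8 z 0.018 med [353.1  11.7  12.7]
top all [203. 285.] 261 [334.2 292.5] [136.4  15.7] 69.1 z 0.024 med [334.4 289.7  18.1]
top head [203. 285.] 261 [334.2 292.5] [136.4  15.7] 69.1 z 0.024 med [334.3 289.6  18.2]
```

View pics/j_top.png

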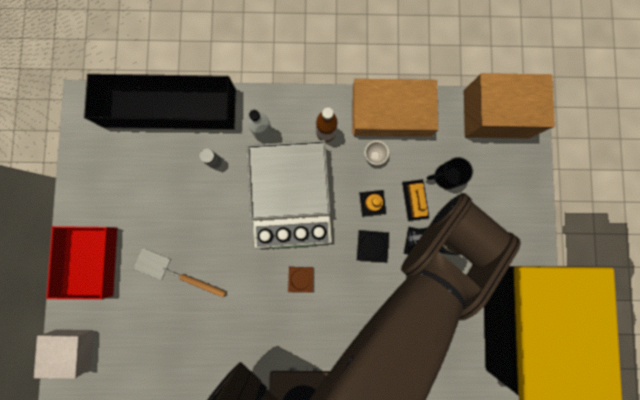

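The top view shows the drum in its tray at (374,202) and the bar in its tray at (417,200). Both tops are at seated height, and the bystanders are unmoved.

```bash
python3 -c "
from plant import env
print(env.hand_in())"
```

```text
the job is handed in; nothing more can be done
None
```

The daily check is done and handed in at about 41 s: power and zero were pressed with the pan empty, check and store with both weights on it (only the bar and drum were out), and both weights now stand fully down in their own trays with nothing else moved; the hand-in returned no verdict.

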